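# Close the slide-lid case and trigger its label

## Robot

A 7-joint arm with a two-finger parallel gripper is mounted at the origin on the work surface. World frame = base frame: x ahead of the robot, y to its left, z up, the work surface at z = 0. Lengths are in m, angles in degrees, forces in N, time in s.
With the tool pointing down it reaches from about 0.425 to 0.875 m from the base axis. Payload 4.7 kg.
Tool frame: the origin (TCP) lies on the centre line of the jaws, within the pads' length; the fingertips stand 25 mm ahead of it and the grasp point (between the pads) lies 6 mm ahead of it; z points along the fingers, y is the direction in which the jaws open and shut (so a half turn about z gives the same grasp; the last joint's range is limited). The gripper opens to 87 mm and grips with 3 to 60 N. Pads are 19 mm wide; open, the fingers measure 117 mm over their backs; the gripper's body (75 mm by 190 mm) begins 51 mm behind the grasp point.
Start: joints at [70.537, 18.392, -4.016, 83.108, 1.295, 78.541, -3.26], TCP at [0.225, -0.61, 0.248] pointing down, gripper open.
Joint ranges: [-163.93, 163.93], [-17.29, 119.83], [-79.2, 71.16], [3.27, 140.29], [-89.18, 269.18], [5.43, 117.66], [-154.24, 154.24]. Speed limits (degrees/s): [147.25, 147.25, 180, 180, 180, 180, 180].

## Interface

Orientations are given as [roll, pitch, yaw] about the fixed x, y, z axes, in that order (R = Rz(yaw) Ry(pitch) Rx(roll)).
In Python, from cell import env gives the robot as it stands.
- The arm moves only by the shell command python3 -m creep 'ROWS' [OPENING] [FORCE]. ROWS is JSON, a list of rows, each an object of numbers: "tx", "ty", "tz": the shift along the tool's x, y, z in m; "rx", "ry", "rz": the turn, a rotation vector about the tool's x, y, z in degrees. In form: [{"tx": .., "ty": .., "tz": .., "rx": .., "ry": .., "rz": ..}, ...]. A call has 1 to 20 rows; each row shifts and turns the commanded pose from where the row before left it, along the tool's axes as they then stand; what a row does not reach is not made up. A row lasts 1/8 s, in which the tool goes at most 62.5 mm and 10.7 degrees, less where a joint would pass 70% of its speed; a pose out of reach is approached as far as the arm can. A call is refused whole if a number of a shift passes 0.0625 or a number of a turn 10.7, either way. A call with a gripper value outside its range is refused whole. OPENING is the finger opening in m, from 0 to 0.087, set as the call begins (- or left out, the last holds). The fingers move at their own pace and stop on an object; FORCE is the grip in N (left out, the last holds). Time passes only in rows, so rows that do not move let the fingers close. It gives the time, the measured TCP pose, the force and the opening at its end, in the units of the state.
- env.get_obs(): the state, without advancing time (a new reading comes with each control period).
- env.read_camera(name): name is "scene" or "side" or "wrist"; returns a dict with "pixels" (384x512x3 uint8, red, green, blue), "intrinsics" (3x3 intrinsics, pixels), "D" ([k1, k2, p1, p2, k3] as OpenCV has them; the pictures are not rectified), "R" (3x3) and "t" (3): a world point X has camera coordinates R X + t. Camera axes: x right, y down, z forward; pixel columns grow to the right and rows downward; lengths in m; the calibration is good to about 2 mm. A picture is of the moment at which its call begins. There is no depth.
- env.sign_off(): hands the job in, once; it reports no verdict.
The state is a dict: "time_s": time; "qpos": joint angles; "joint_velocities": joint speeds; "effort": joint torques, N m; "tool_pos": TCP position; "tool_rot": TCP orientation; "force": force on the tool from outside, world axes, zero at the start; "wrist_torque": the same for the moment, N m; "grip_width": finger opening in m.
Only numpy, scipy, OpenCV 4.12 (cv2) and the standard library are available. Lean on these libraries where they do the work, as an engineer would, in place of code of your own. Each camera call takes 0.05 s, during which the arm holds its last target.

## Task

The case of dip pots is full: slide its lid all the way shut, forcing it over the small end ridge until it is fully home. Then work the key of the label machine: press it in to its halfway stop, pause there for about a second, then press it fully down and let go. Do not fire the label before the lid is home, and leave the tub, the paper roll and the spoon where they are.

Things in the scene. Friction and masses are not known exactly. Their poses are not given: they have to be found in the camera images.
- case: open-topped stainless steel case fixed to the table, 200 (x) x 120 (y) x 60 mm high, walls 4 mm. Origin: centre of its underside, z up. Its white plastic lid slides along the case's x axis in a channel just under the rim; it shuts towards the case's +x end (pointing more or less away from the robot) and when open sticks out past the -x end.
- lid (a joint): how far the lid stands open, m: 0 fully home, 0.06 to 0.10 at the start. Closing moves it along the case's +x. It slides with about 1.5 N until about 0.012, where a bead under it meets a sprung ridge at the +x end; about 9 N forces it over. The crest is at 0.006; past it the lid snaps on to its stop at 0.
- lid_grip (a point): centre of the top of the lid's grip rib, 82 mm above the table, 40 mm towards -x from the case's centre when the lid is home. The rib stands across the sliding direction: 14 mm thick (case x), 44 mm wide (case y), 28 mm tall. The lid plate's top is at 54 mm, the case's side lips at 60 mm, 100 mm apart. Axes as the case.
- labeller: grey bench label machine fixed to the table, 170 (x) x 130 (y) mm, 258 mm high with its roll. Origin: centre of its underside; its front faces its -x, the robot. A panel low on the front slopes 35 degrees, facing -x and up, with the key. The roll head overhangs it (underside at 160 mm, front edge at x = -20 mm): reach the key tilted, along its own axis, not from straight above.
- key_top (a point): centre of the face of the round white key, 26 mm across, standing 16 mm out of the sloping panel; at rest it lies 35 mm towards -x from the machine's centre and 88 mm above the table. Its z axis points out of the key, 35 degrees from vertical leaning towards the machine's -x; its y axis is the machine's. The key is pressed along -z.
- key_half (a joint): first stage of the key, m: 0 at rest to 0.006 at the halfway stop; light spring, 1.5 N to 3 N. Springs back when released.
- key_full (a joint): second stage of the key, m: 0 at rest to 0.006 fully down (12 mm of key travel in all); starts to move only after the halfway stop, needing 10 N, and 13 N at the bottom. Springs back when released. Above 0.003 the label is fired.
- tub: bystander: sealed round tub, orange with white lid, 92 mm across, 70 mm high; origin under its centre
- roll: bystander: white paper label roll standing on end, 80 mm across, 50 mm high; origin under its centre
- spoon: bystander: long black-handled serving spoon lying flat, handle towards its -x, under 30 mm high; origin near its middle on the table
There are look-alikes about, which are no part of the job. There is more than one size of the labeller; the job needs the larger. Of the things that look like the case, the larger one is meant.

How it is judged (in metres and radians):
On the way, in this order (a step that is already met when the one before it is completed fails the run):
1. the lid is slid over the end ridge and fully home (value of joint lid below 0.003 m), for 0.2 s.
2. the key is held at its halfway stop for half a second, lid home (value of joint key_half above 0.0045 m and value of joint key_full below 0.002 m and value of joint lid below 0.003 m), for 0.5 s.
3. the key is pressed fully down (value of joint key_full above 0.0045 m and value of joint lid below 0.003 m), for 0.1 s.
At the end, for the whole second after the job is handed in: the lid is home to within 3 mm, the key is released and back up (each stage within 1.5 mm of rest), and the tub, roll and spoon are within 30 mm of where they started (value of joint lid below 0.003 m and value of joint each of key_half, key_full below 0.0015 m and distance of each of tub, roll, spoon from where it was at the start of the episode below 0.03 m); the robot touches nothing.
It fails at once if the label is fired (second stage of the key past 3 mm) while the lid is more than 4 mm from home (value of joint key_full above 0.003 m and value of joint lid above 0.004 m).
It fails at once if the tub, roll or spoon is shoved more than 30 mm or the tub or roll tipped over (distance of any of tub, roll, spoon from where it was at the start of the episode above 0.03 m or angle between any of tub, roll's own z axis and vertical above 0.6 rad).
It also fails if it takes over 64 s, if anything falls off the work surface, if the arm or the gripper's body presses on something with over 40 N, if the wrist force passes 120 N, or if a joint passes its speed limit or range.

## Working session

There is one attempt and no reset: what is moved stays moved. The work goes in short steps, Python scripts to look and compute and a shell command to move; the robot and the scene stay as the last step left them, time stands still between calls to the robot, and variables do not carry over. Pictures are saved under pics/ and viewed, and the job is handed in when it is done.

```bash
ls; mkdir -p pics
python3 - <<'E'
from cell import env
import cv2
o=env.get_obs()
print({k:o[k] for k in('time_s','tool_pos','tool_rot','force','grip_width')})
for n in("scene","side","wrist"):
    c=env.read_camera(n); cv2.imwrite(f"pics/{n}0.png",cv2.cvtColor(c["pixels"],cv2.COLOR_RGB2BGR))
    print(n,c["intrinsics"],c["D"],c["R"],c["t"])
E
```

```text
pics
{'time_s': 0.0, 'tool_pos': array([ 0.22498207, -0.60926499,  0.24642752]), 'tool_rot': array([-1.79885782e+02,  5.00928494e-03,  2.02736201e+01]), 'force': array([-0.60053945,  0.63204053,  0.4148174 ]), 'grip_width': 0.08708366128034832}
scene [[369.92719269   0.         255.833786  ]
 [  0.         369.92719269 190.79614642]
 [  0.           0.           1.        ]] [-0.07767613  0.          0.          0.          0.        ] [[-0.9990538   0.04230978  0.01006901]
 [ 0.03273835  0.88401797 -0.46630508]
 [-0.02863045 -0.46553422 -0.88456667]] [0.57913818 0.00922749 1.09615145]
side [[357.85285358   0.         251.21523532]
 [  0.         357.85285358 183.90947846]
 [  0.           0.           1.        ]] [-0.07730659  0.          0.          0.          0.        ] [[-0.9952603  -0.09689045  0.00831699]
 [-0.06673472  0.61827765 -0.78312146]
 [ 0.07073478 -0.77996474 -0.62181316]] [0.5733502  0.08754619 1.1112801 ]
wrist [[343.62640149   0.         260.29207961]
 [  0.         343.62640149 187.90611518]
 [  0.           0.           1.        ]] [-0.01959518  0.          0.          0.          0.        ] [[ 0.34664192 -0.93799565 -0.0018831 ]
 [-0.90008343 -0.33319489  0.28076856]
 [-0.26398713 -0.0956312  -0.95977366]] [-0.64958921 -0.03411723  0.39234813]
```

View pics/scene0.png

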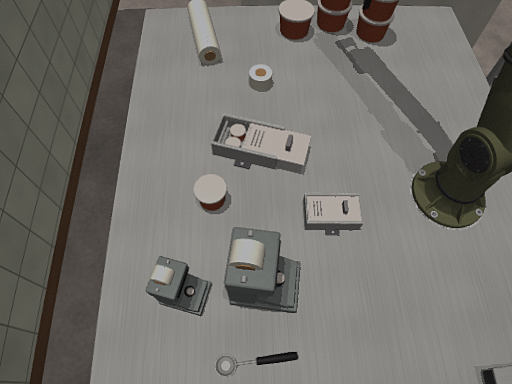

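View pics/side0.png

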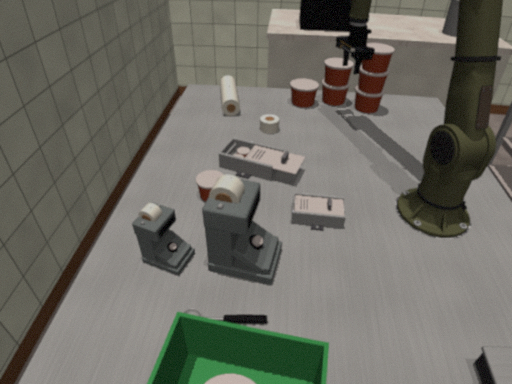

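View pics/wrist0.png

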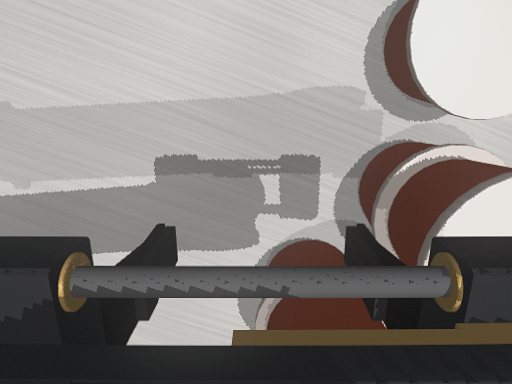

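Scene picture: the larger case is at about (260,143), with its lid standing open to the right and the rib at (290,142). A smaller shut case is at (333,210). The larger labeller is at (260,270) with its key at (281,279), and the smaller one is at (178,285) with its key at (191,291). The tub is at (210,192), the roll at (260,76) and the spoon at (258,361). The larger case and the larger labeller fit the description by size. I'll confirm with enlarged crops.

```bash
cat > h.py <<'E'
import numpy as np, cv2
from cell import env
def ray(c,uv):
    p=cv2.undistortPoints(np.array([[uv]],float),c["intrinsics"],np.array(c["D"],float))[0,0]
    R=np.array(c["R"]);t=np.array(c["t"])
    return -R.T@t, R.T@np.array([p[0],p[1],1.])
def onz(c,uv,z):
    o,d=ray(c,uv); return o+d*(z-o[2])/d[2]
def tri(ca,a,cb,b):
    o1,d1=ray(ca,a);o2,d2=ray(cb,b)
    s=np.linalg.lstsq(np.c_[d1,-d2],o2-o1,rcond=None)[0]
    p,q=o1+s[0]*d1,o2+s[1]*d2
    return (p+q)/2,np.linalg.norm(p-q)
def proj(c,X):
    r=cv2.Rodrigues(np.array(c["R"],float))[0]
    return cv2.projectPoints(np.array(X,float).reshape(-1,1,3),r,np.array(c["t"],float),c["intrinsics"],np.array(c["D"],float))[0][:,0]
def crop(c,x,y,w,h,k,name):
    im=cv2.cvtColor(c["pixels"],cv2.COLOR_RGB2BGR)[y:y+h,x:x+w]
    cv2.imwrite("pics/"+name,cv2.resize(im,None,fx=k,fy=k,interpolation=cv2.INTER_CUBIC))
E
python3 - <<'E'
from h import *
c=env.read_camera("scene");s=env.read_camera("side")
crop(c,200,105,180,135,4,"sc_case.png");crop(c,140,215,180,110,4,"sc_lab.png")
crop(s,130,130,230,155,3,"sd.png")
E
```

```text
(no output)
```

View pics/sc_case.png

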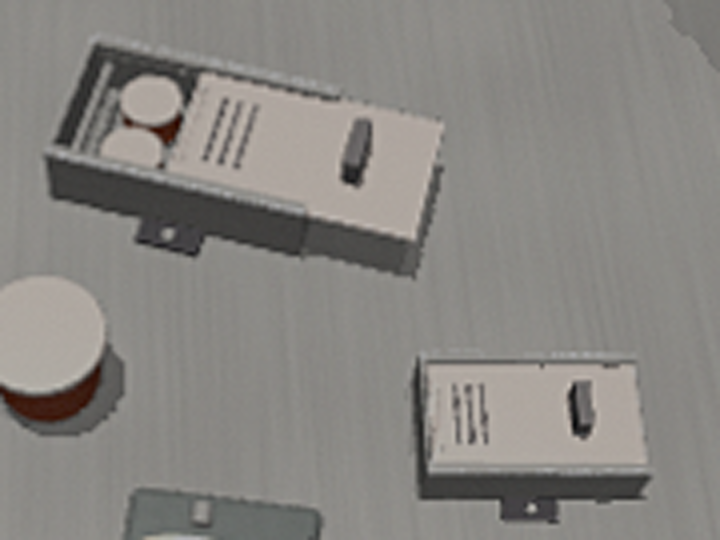

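View pics/sc_lab.png

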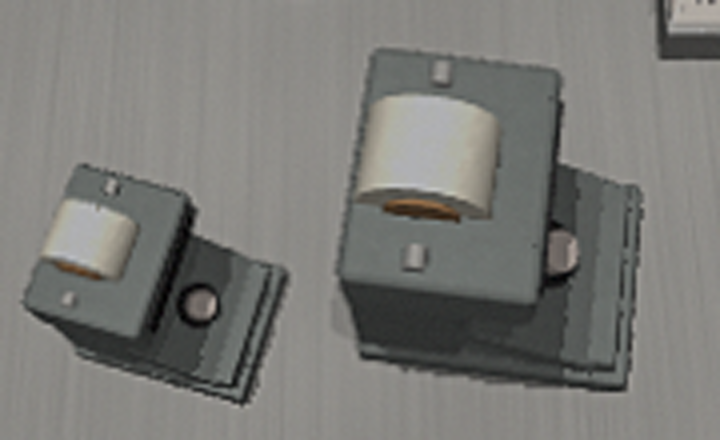

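View pics/sd.png

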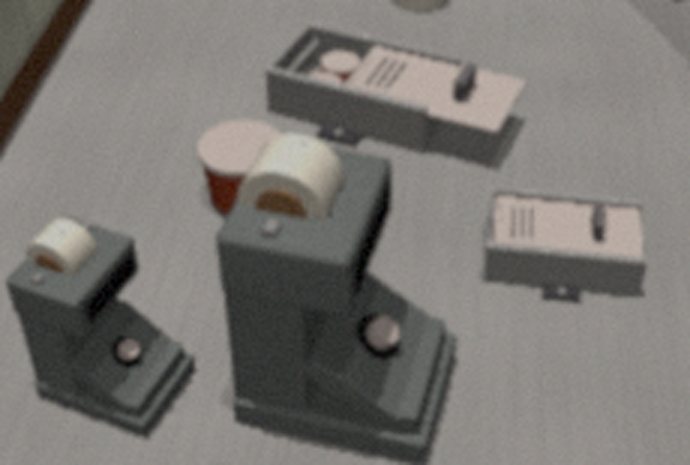

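The crops confirm both choices. The larger case (scene 212–311, 115–172) has its lid open with pots showing, and the larger labeller (scene 225–300, 228–312) has its key just in front of the head. Next I'll measure them.

Run:
```python
from h import *
np.set_printoptions(precision=4,suppress=True)
c=env.read_camera("scene");s=env.read_camera("side")
S=lambda x,y:(200+x/4-.4,105+y/4-.4); L=lambda x,y:(140+x/4-.4,215+y/4-.4); D=lambda x,y:(130+x/3-.33,130+y/3-.33)
a=[onz(c,S(*p),.06) for p in((95,38),(46,153),(305,207),(340,95))]
print("rim",*a,np.linalg.norm(a[1]-a[0]))
d=a[1]-a[2];print("yaw long",np.degrees(np.arctan2(d[1],d[0])),"yaw from end",np.degrees(np.arctan2(*(a[0]-a[1])[:2]))*1, np.linalg.norm(d))
l=[onz(c,S(*p),.054) for p in((442,120),(418,240),(200,70),(165,165))]
print("lid",*l,np.linalg.norm(l[0]-l[1]))
b=[onz(s,D(*p),.06) for p in((308,30),(268,95),(430,128))];print("side rim",*b)
l2=[onz(s,D(*p),.054) for p in((525,78),(497,140))];print("side lid",*l2)
# small case
b=[onz(c,S(*p),.045) for p in((425,475),(650,475))];print("small",*b)
# key
print("key tri",tri(c,L(563,250),s,D(381,333)),onz(c,L(563,250),.088),onz(s,D(381,333),.088))
print("base",[onz(c,L(*p),0.) for p in((625,388),(362,358))])
print("head top tri", tri(c,L(560,72),s,D(390,158)),tri(c,L(540,303),s,D(350,262)), tri(c,L(342,280),s,D(222,235)))
# rib
for z in(.054,.082):print("rib",z,onz(c,S(355,150),z),onz(s,D(465,82),z))
# whites near key
for n,im,(x0,y0,x1,y1) in(("sc",c,(270,268,292,292)),("sd",s,(245,230,270,252)),):
    g=im["pixels"][y0:y1,x0:x1].astype(int);m=((g[...,0]-g[...,2]>5)&(g[...,0]>80));ys,xs=np.nonzero(m);print(n,m.sum(),xs.mean()+x0,ys.mean()+y0,np.ptp(xs),np.ptp(ys))
    for r in m.astype(int): print(''.join('.#'[v] for v in r))
```

```text
rim [ 0.6703 -0.2748  0.06  ] [ 0.7068 -0.1667  0.06  ] [ 0.517  -0.1118  0.06  ] [ 0.4832 -0.2127  0.06  ] 0.11410737630241968
yaw long -16.126439535225185 yaw from end -161.36452951376836 0.19753917974321095
lid [ 0.4063 -0.1911  0.054 ] [ 0.436  -0.0844  0.054 ] [ 0.5892 -0.2451  0.054 ] [ 0.6184 -0.1567  0.054 ] 0.11081155872952293
side rim [ 0.6719 -0.2579  0.06  ] [ 0.6974 -0.1141  0.06  ] [ 0.5122 -0.0713  0.06  ]
side lid [ 0.4063 -0.1898  0.054 ] [ 0.439  -0.0656  0.054 ]
small [0.4488 0.0963 0.045 ] [0.2949 0.1027 0.045 ]
key tri (array([0.535 , 0.2504, 0.0814]), np.float64(0.007061460374319806)) [0.5322 0.2512 0.088 ] [0.538  0.2577 0.088 ]
base [array([0.4912, 0.3194, 0.    ]), array([0.6581, 0.2936, 0.    ])]
head top tri (array([0.5387, 0.1876, 0.2189]), np.float64(0.0007454984844708942)) (array([0.5577, 0.3117, 0.2193]), np.float64(0.0009226081961727441)) (array([0.6556, 0.2963, 0.2218]), np.float64(0.0021051751495078314))
rib 0.054 [ 0.4752 -0.1654  0.054 ] [ 0.4762 -0.1736  0.054 ]
rib 0.082 [ 0.4793 -0.1457  0.082 ] [ 0.4771 -0.132   0.082 ]
sc 71 280.14084507042253
[... 495 characters left out ...]
...........
......................
......................
......................
sd 91 258.5934065934066 239.5164835164835 16 15
......................###
.......................##
.........................
........................#
.........................
............###..........
...........#####.........
..........#######........
.........#########.......
........###########......
........###########......
........###########......
........##########.......
.........#########.......
..........#######........
...........##............
.........................
.........................
.........................
.........................
.........................
.........................
```

```bash
python3 -m creep '[{"tx":0.01,"ty":-0.027,"tz":-0.02},{"tx":0.0173,"ty":-0.0469,"tz":-0.01},{"tx":0.0173,"ty":-0.0469}]' 0 20
python3 - <<'E'
from h import *
np.set_printoptions(precision=4,suppress=True)
c=env.read_camera("scene");s=env.read_camera("side")
print(onz(c,(375,36),0),onz(s,(369,108),0),onz(c,(297,35),0))
print("key side",onz(s,(258,240),.088))
o=env.get_obs();print(o['time_s'],o['tool_pos'],o['tool_rot'],o['force'])
E
```

```text
[ 0.0814 -0.7014  0.    ] [ 0.0851 -0.7138  0.    ] [ 0.3896 -0.7095  0.    ]
key side [0.5349 0.2551 0.088 ]
0.45 [ 0.2252 -0.6097  0.2475] [-179.995     0.0017   20.2718] [ 1.0006 -0.8115  0.4627]$[0]: bad value
```

```bash
python3 -m creep '[{"tx":0.01,"ty":-0.027,"tz":-0.02,"rx":0,"ry":0,"rz":0},{"tx":0.017,"ty":-0.047,"tz":-0.01,"rx":0,"ry":0,"rz":0},{"tx":0.017,"ty":-0.047,"tz":0,"rx":0,"ry":0,"rz":0}]' 0 20
```

```text
time_s: 0.82
tool_pos: [0.2248, -0.4802, 0.2786]
tool_rot: [179.9, -0.0, 20.3]
force: [1.2, -0.3, 0.2]
grip_width: 0.0645
```

```bash
python3 -m creep '[{"tx":0.04,"ty":-0.03,"tz":0,"rx":0,"ry":0,"rz":0},{"tx":0.04,"ty":-0.03,"tz":0,"rx":0,"ry":0,"rz":0},{"tx":0.04,"ty":-0.03,"tz":0.01,"rx":0,"ry":0,"rz":0},{"tx":0.04,"ty":-0.03,"tz":0.01,"rx":0,"ry":0,"rz":0},{"tx":0.04,"ty":-0.03,"tz":0.01,"rx":0,"ry":0,"rz":0},{"tx":0.04,"ty":-0.03,"tz":0.01,"rx":0,"ry":0,"rz":0},{"tx":0.04,"ty":-0.03,"tz":0.01,"rx":0,"ry":0,"rz":0},{"tx":0.038,"ty":-0.03,"tz":0.01,"rx":0,"ry":0,"rz":0},{"tx":0,"ty":0,"tz":0,"rx":0,"ry":0,"rz":9},{"tx":0,"ty":0,"tz":0,"rx":0,"ry":0,"rz":9},{"tx":0,"ty":0,"tz":0,"rx":0,"ry":0,"rz":9},{"tx":0,"ty":0,"tz":0,"rx":0,"ry":0,"rz":9},{"tx":0,"ty":0,"tz":0,"rx":0,"ry":0,"rz":0}]' 0 20
python3 - <<'E'
from h import *
c=env.read_camera("scene");s=env.read_camera("side");w=env.read_camera("wrist")
crop(c,190,80,200,150,4,"c1.png");crop(s,190,100,160,120,4,"s1.png");crop(w,0,0,512,384,1.5,"w1.png")
E
```

```text
time_s: 2.45
tool_pos: [0.4397, -0.1457, 0.2177]
tool_rot: [180.0, -0.0, -15.6]
force: [0.4, -0.2, 0.7]
grip_width: 0.0004
```

View pics/w1.png

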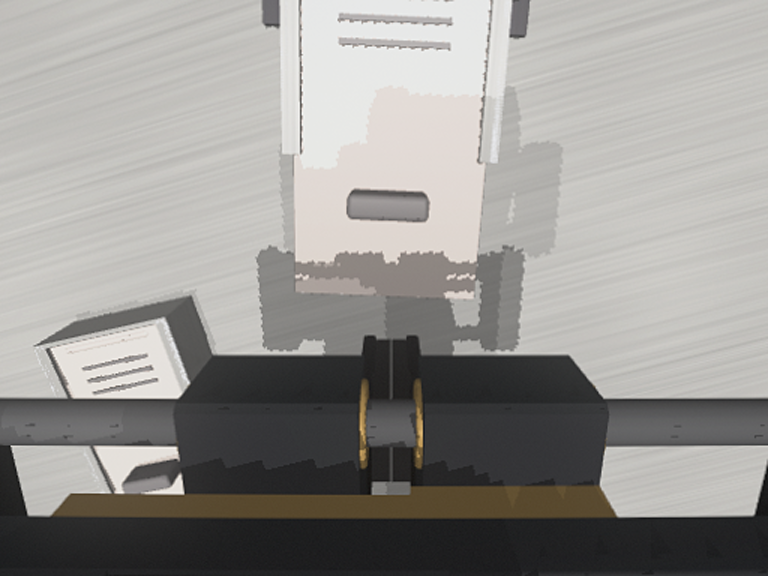

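View pics/s1.png

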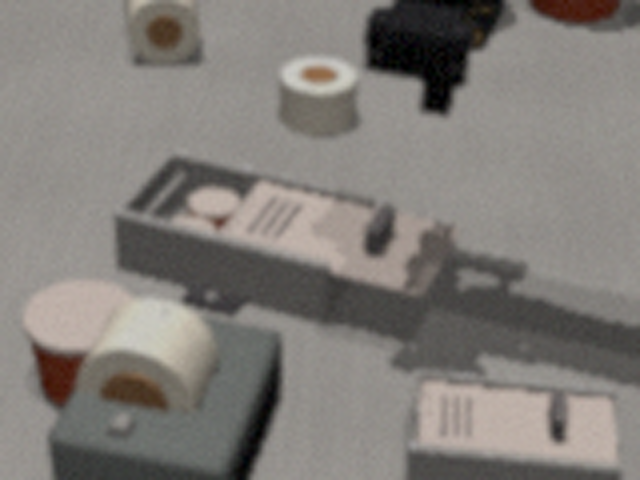

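The wrist view shows the rib at (388,205) in the 1.5x picture, straight ahead of the shut fingers at (390,350). The axes agree to about 2°. Next I'll measure the rib's rear face.

Run:
```python
from h import *
np.set_printoptions(precision=4,suppress=True)
w=env.read_camera("wrist");o=env.get_obs();p=o['tool_pos']
y=np.radians(-15.6);ex=np.array([np.cos(y),np.sin(y),0]);ey=np.array([-ex[1],ex[0],0])
def f(n,u,v,z):
    q=onz(w,(u/1.5,v/1.5),z);print(n,q,"rel tool along x,y",(q-p)@ex,(q-p)@ey)
f("rib rear top L",349,220,.082);f("rib rear top R",428,222,.082)
f("rib front top L",350,190,.082);f("rib rear bot?",388,222,.054)
f("lidL",295,292,.054);f("lidR",477,298,.054)
f("railL end",283,153,.06);f("railR end",497,162,.06)
```

```text
rib rear top L [ 0.4766 -0.1331  0.082 ] rel tool along x,y 0.03214825843114452 0.02209202072673345
rib rear top R [ 0.4642 -0.1736  0.082 ] rel tool along x,y 0.031081383281684548 -0.020217314155700883
rib front top L [ 0.4917 -0.1382  0.082 ] rel tool along x,y 0.04806732547222733 0.021216844763505157
rib rear bot? [ 0.4654 -0.1515  0.054 ] rel tool along x,y 0.02629568340071884 0.0013607000769803141
lidL [ 0.439  -0.0847  0.054 ] rel tool along x,y -0.017049009722554406 0.058553859696553294
lidR [ 0.4052 -0.1916  0.054 ] rel tool along x,y -0.02088193335631863 -0.05344799117955762
railL end [ 0.5196 -0.1058  0.06  ] rel tool along x,y 0.06620720442399583 0.05995250408200834
railR end [ 0.4826 -0.2199  0.06  ] rel tool along x,y 0.06132221240493489 -0.05987317259026832
```

```bash
python3 -m creep '[{"tx":0,"ty":0,"tz":0.04,"rx":0,"ry":0,"rz":1.4},{"tx":0,"ty":0,"tz":0.04,"rx":0,"ry":0,"rz":0},{"tx":0,"ty":0,"tz":0.035,"rx":0,"ry":0,"rz":0},{"tx":0,"ty":0,"tz":0.015,"rx":0,"ry":0,"rz":0},{"tx":0.0,"ty":0,"tz":0,"rx":0,"ry":0,"rz":0}]' 0 30
python3 -m creep '[{"tx":0.012,"ty":0,"tz":0,"rx":0,"ry":0,"rz":0},{"tx":0.012,"ty":0,"tz":0,"rx":0,"ry":0,"rz":0},{"tx":0.012,"ty":0,"tz":0,"rx":0,"ry":0,"rz":0},{"tx":0,"ty":0,"tz":0,"rx":0,"ry":0,"rz":0}]'
python3 - <<'E'
from h import *
w=env.read_camera("wrist");s=env.read_camera("side")
crop(w,100,50,300,250,2.4,"w2.png");crop(s,190,100,160,120,4,"s2.png")
E
```

```text
time_s: 3.28
tool_pos: [0.4394, -0.1455, 0.0872]
tool_rot: [-180.0, 0.1, -17.1]
force: [0.2, 0.8, 0.4]
grip_width: 0.0006
time_s: 3.78
tool_pos: [0.4756, -0.1566, 0.0878]
tool_rot: [-180.0, -0.1, -17.1]
force: [0.3, -0.4, 0.6]
grip_width: 0.0002
```

View pics/w2.png

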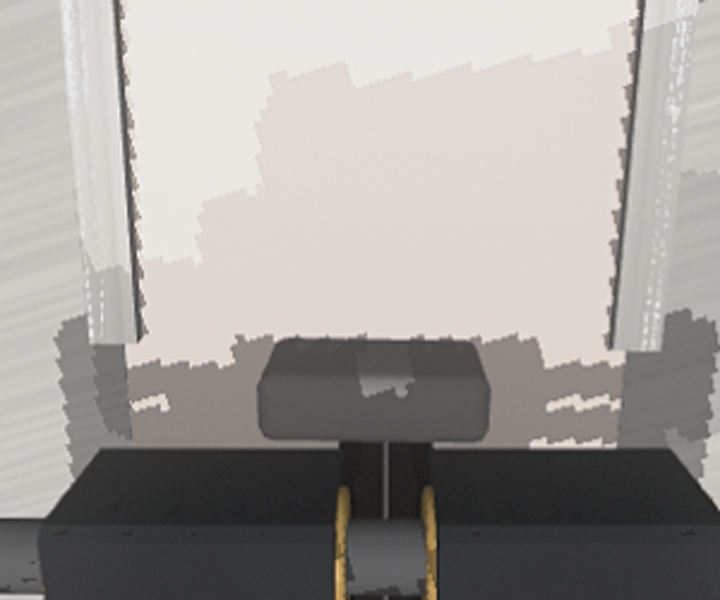

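View pics/s2.png

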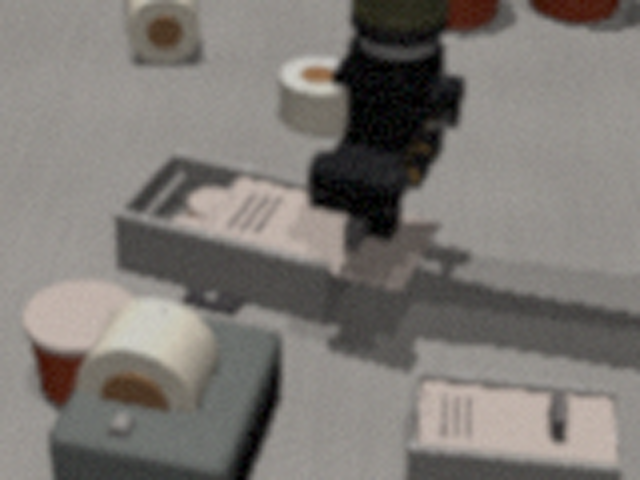

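The fingers are behind the rib (rib at (373,390) in the crop, centred within 15 px of the finger line) and the lid has started to slide. I'll keep pushing.

```bash
python3 -m creep '[{"tx":0.01,"ty":0,"tz":0,"rx":0,"ry":0,"rz":0},{"tx":0.01,"ty":0,"tz":0,"rx":0,"ry":0,"rz":0},{"tx":0.01,"ty":0,"tz":0,"rx":0,"ry":0,"rz":0},{"tx":0.01,"ty":0,"tz":0,"rx":0,"ry":0,"rz":0},{"tx":0.01,"ty":0,"tz":0,"rx":0,"ry":0,"rz":0},{"tx":0.005,"ty":0,"tz":0,"rx":0,"ry":0,"rz":0}]'
python3 -m creep '[{"tx":0.004,"ty":0,"tz":0,"rx":0,"ry":0,"rz":0}]'
python3 -m creep '[{"tx":0.004,"ty":0,"tz":0,"rx":0,"ry":0,"rz":0}]'
python3 -m creep '[{"tx":0.003,"ty":0,"tz":0,"rx":0,"ry":0,"rz":0}]'
```

```text
time_s: 4.62
tool_pos: [0.5273, -0.1729, 0.0875]
tool_rot: [180.0, -0.0, -17.1]
force: [-2.1, 0.3, 0.6]
grip_width: 0.0004
time_s: 4.75
tool_pos: [0.5288, -0.1734, 0.0874]
tool_rot: [180.0, 0.3, -17.2]
force: [-10.4, 0.8, 8.0]
grip_width: 0.0004
time_s: 4.88
tool_pos: [0.5325, -0.1746, 0.0875]
tool_rot: [179.9, 0.3, -17.1]
force: [-4.9, -0.1, 2.3]
grip_width: 0.0004
time_s: 5.0
tool_pos: [0.5375, -0.1758, 0.0877]
tool_rot: [180.0, -0.0, -17.1]
force: [0.4, 0.6, -0.4]
grip_width: -0.0001
```

```bash
python3 -m creep '[{"tx":0.003,"ty":0,"tz":0,"rx":0,"ry":0,"rz":0}]'
python3 -m creep '[{"tx":0.003,"ty":0,"tz":0,"rx":0,"ry":0,"rz":0}]'
python3 -m creep '[{"tx":0.002,"ty":0,"tz":0,"rx":0,"ry":0,"rz":0},{"tx":0,"ty":0,"tz":0,"rx":0,"ry":0,"rz":0}]'
```

```text
time_s: 5.12
tool_pos: [0.5402, -0.1762, 0.0879]
tool_rot: [-180.0, 0.0, -17.1]
force: [-5.6, 0.8, 5.0]
grip_width: 0.0003
time_s: 5.25
tool_pos: [0.5405, -0.1763, 0.0876]
tool_rot: [180.0, 0.4, -17.1]
force: [-14.4, 4.1, 12.3]
grip_width: 0.0005
time_s: 5.5
tool_pos: [0.5406, -0.1764, 0.0875]
tool_rot: [179.9, 0.6, -17.1]
force: [-14.5, 5.1, 11.9]
grip_width: 0.0007
```

The force history fits the ridge at about 13 mm before a firm stop (14 N, no motion). I'll back off, lift and look.

```bash
python3 -m creep '[{"tx":-0.015,"ty":0,"tz":0,"rx":0,"ry":0,"rz":0},{"tx":-0.015,"ty":0,"tz":0,"rx":0,"ry":0,"rz":0},{"tx":-0.01,"ty":0,"tz":-0.04,"rx":0,"ry":0,"rz":0},{"tx":-0.02,"ty":0,"tz":-0.05,"rx":0,"ry":0,"rz":0},{"tx":-0.03,"ty":0,"tz":-0.05,"rx":0,"ry":0,"rz":0},{"tx":0,"ty":0,"tz":0,"rx":0,"ry":0,"rz":0}]'
python3 - <<'E'
from h import *
w=env.read_camera("wrist");c=env.read_camera("scene")
crop(w,0,0,512,384,1.5,"w3.png");crop(c,190,80,200,150,4,"c3.png")
E
```

```text
time_s: 6.25
tool_pos: [0.4599, -0.1518, 0.2321]
tool_rot: [179.8, -0.5, -17.1]
force: [0.3, 0.0, -0.4]
grip_width: 0.0003
```

View pics/w3.png

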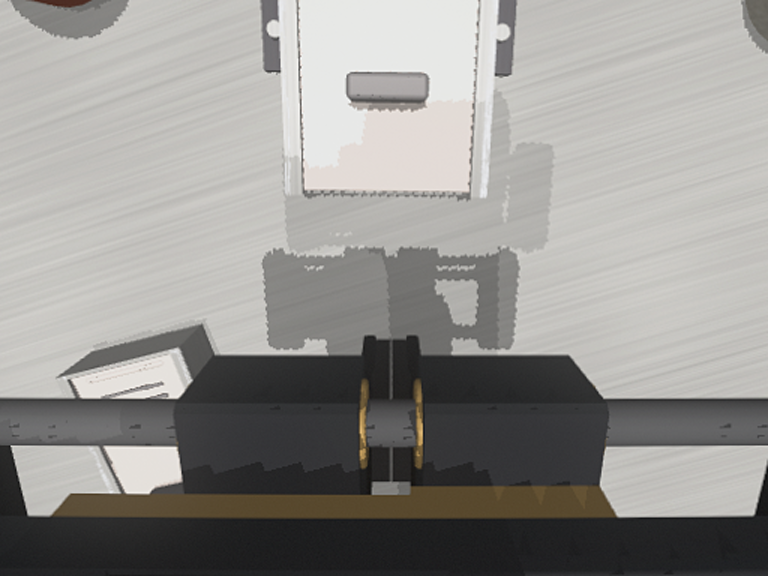

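View pics/c3.png

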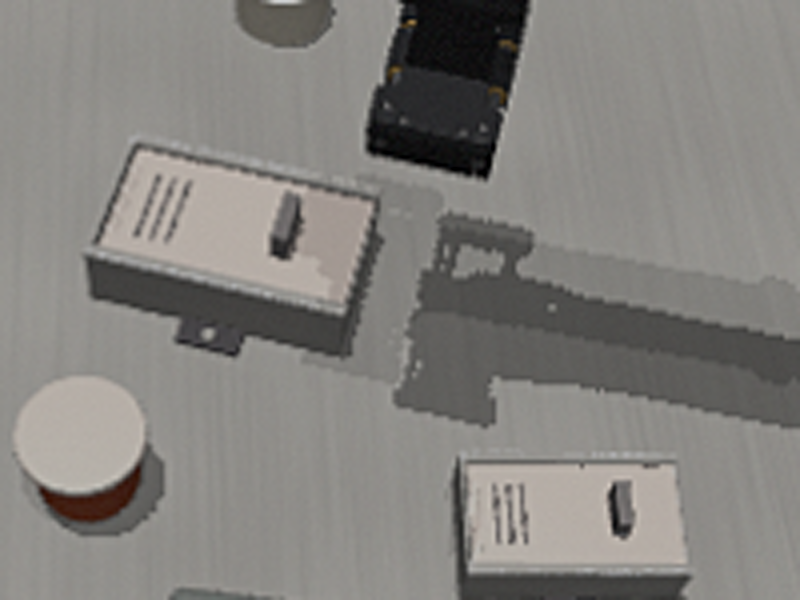

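Lid check: it now sits flush inside the rim at both ends, in the wrist view (ends near y=195) and in the scene view (345,305), with no opening left over the pots. Now to the labeller, with the fingers kept shut.

```bash
python3 -m creep '[{"tx":0,"ty":0,"tz":-0.02,"rx":0,"ry":0,"rz":-8.3},{"tx":-0.01,"ty":-0.041,"tz":0,"rx":0,"ry":0,"rz":0},{"tx":-0.01,"ty":-0.041,"tz":0,"rx":0,"ry":0,"rz":0},{"tx":-0.01,"ty":-0.041,"tz":0,"rx":0,"ry":0,"rz":0},{"tx":-0.01,"ty":-0.041,"tz":0,"rx":0,"ry":0,"rz":0},{"tx":-0.01,"ty":-0.041,"tz":0,"rx":0,"ry":0,"rz":0},{"tx":-0.01,"ty":-0.041,"tz":0,"rx":0,"ry":0,"rz":0},{"tx":-0.01,"ty":-0.041,"tz":0,"rx":0,"ry":0,"rz":0},{"tx":-0.01,"ty":-0.041,"tz":0,"rx":0,"ry":0,"rz":0},{"tx":-0.01,"ty":-0.041,"tz":0,"rx":0,"ry":0,"rz":0},{"tx":-0.014,"ty":-0.041,"tz":0,"rx":0,"ry":0,"rz":0},{"tx":0,"ty":0,"tz":0,"rx":0,"ry":7,"rz":0},{"tx":0,"ty":0,"tz":0,"rx":0,"ry":7,"rz":0},{"tx":0,"ty":0,"tz":0,"rx":0,"ry":7,"rz":0},{"tx":0,"ty":0,"tz":0,"rx":0,"ry":7,"rz":0},{"tx":0,"ty":0,"tz":0,"rx":0,"ry":7,"rz":0},{"tx":0,"ty":0,"tz":0,"rx":0,"ry":0,"rz":0}]'
python3 - <<'E'
from h import *
w=env.read_camera("wrist");c=env.read_camera("side")
crop(w,0,0,512,384,1.5,"w4.png");crop(c,180,120,180,150,4,"s4.png")
np.set_printoptions(precision=4,suppress=True)
o=env.get_obs();p=o['tool_pos'];r,pt,y=np.radians(o['tool_rot'])
from scipy.spatial.transform import Rotation as Ro
R=Ro.from_euler('xyz',o['tool_rot'],degrees=True).as_matrix();print(R)
print("key in tool",R.T@(np.array([.533,.252,.088])-p),o['qpos'], proj(w,[[.533,.252,.088]])*1.5)
E
```

```text
time_s: 8.48
tool_pos: [0.4251, 0.2702, 0.2457]
tool_rot: [179.5, -33.3, -8.1]
force: [-0.4, -1.0, -0.2]
grip_width: 0.0
[[ 0.8258 -0.151   0.5433]
 [-0.1242 -0.9885 -0.0859]
 [ 0.5501  0.0034 -0.8351]]
key in tool [0.0021 0.0008 0.1924] [   3.5238  -17.1365  -49.4815  120.5427   17.9602   52.5264 -154.2334] [[392.1942 248.2151]]
```

View pics/w4.png

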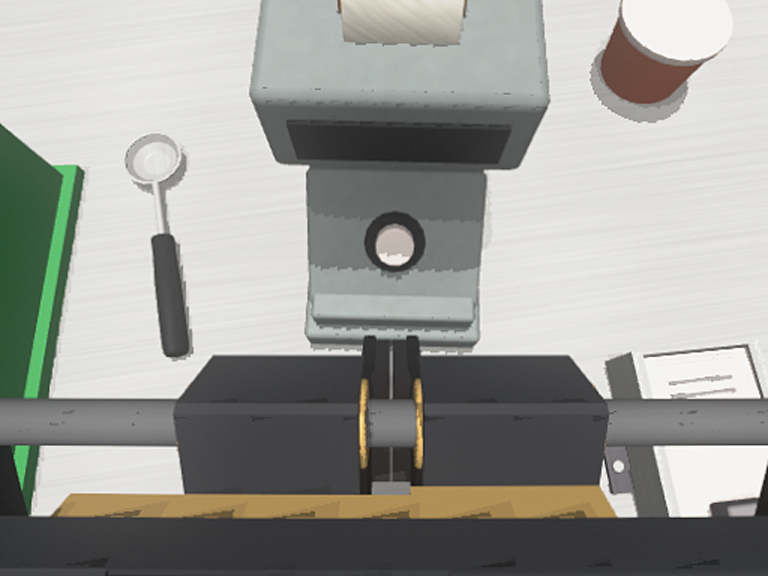

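View pics/s4.png

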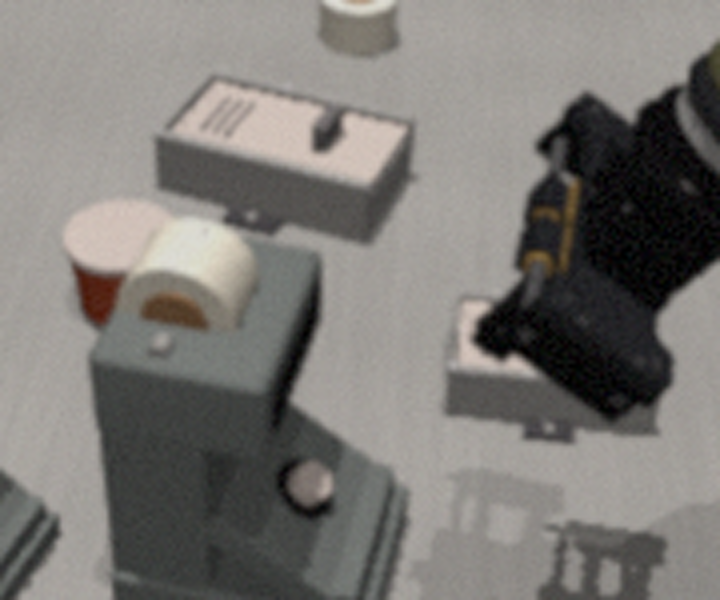

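The wrist view shows the key at (395,245), 3 px from where my estimate projects (392,248), so the position is confirmed. Joints 2 and 7 are near their range ends, so I'll go forward gently and watch them.

```bash
cat > q.py <<'E'
from h import *
from scipy.spatial.transform import Rotation as Ro
np.set_printoptions(precision=4,suppress=True)
o=env.get_obs();p=o['tool_pos']
R=Ro.from_euler('xyz',o['tool_rot'],degrees=True).as_matrix()
K=np.array([.533,.252,.088]);y=np.radians(-8.8);zk=np.array([-np.sin(.6109)*np.cos(y),-np.sin(.6109)*np.sin(y),np.cos(.6109)])
yk=np.array([-np.sin(y),np.cos(y),0])
print("t",o['time_s'],"key in tool",R.T@(K-p),"q",o['qpos'],"rot",o['tool_rot'])
print("-zk in tool",-R.T@zk,"-yk in tool",-R.T@yk,"F along tool z",R.T@o['force'])
E
python3 -m creep '[{"tx":0,"ty":0,"tz":0.02,"rx":0,"ry":0,"rz":0},{"tx":0,"ty":0,"tz":0.02,"rx":0,"ry":0,"rz":0},{"tx":0,"ty":0,"tz":0,"rx":0,"ry":0,"rz":0}]'; python3 q.py
```

```text
time_s: 8.95
tool_pos: [0.4502, 0.2635, 0.2143]
tool_rot: [179.7, -33.4, -8.8]
force: [-0.5, 0.1, 0.4]
grip_width: 0.0009
t 8.95 key in tool [ 0.0003 -0.0021  0.1515] q [  16.4604  -15.076   -59.8548  121.6023   18.6235   47.1727 -154.2184] rot [179.702  -33.4045  -8.8121]
-zk in tool [ 0.0279 -0.0053  0.9996] -yk in tool [0.0002 1.     0.0053] F along tool z [-0.1903 -0.0316 -0.5544]
```

Joint 7 is pinned at its limit. A half turn about the tool axis gives the same press and there's room here, so I'll test a few rows first.

```bash
python3 -m creep '[{"tx":0,"ty":0,"tz":0,"rx":0,"ry":0,"rz":10},{"tx":0,"ty":0,"tz":0,"rx":0,"ry":0,"rz":10},{"tx":0,"ty":0,"tz":0,"rx":0,"ry":0,"rz":10},{"tx":0,"ty":0,"tz":0,"rx":0,"ry":0,"rz":10}]'; python3 q.py
```

```text
time_s: 9.45
tool_pos: [0.5219, 0.2225, 0.2223]
tool_rot: [-159.6, -18.7, -46.7]
force: [-41.8, 26.7, 23.1]
grip_width: 0.0008
t 9.45 key in tool [-0.0562  0.0162  0.125 ] q [  47.8196  -17.2462  -70.5754  116.2938   -8.3968   44.0735 -154.2034] rot [-159.6438  -18.695   -46.6808]
-zk in tool [ 0.1663 -0.0098  0.986 ] -yk in tool [ 0.5816  0.8085 -0.09  ] F along tool z [-38.2077  -1.6527 -39.1918]
```

The turn went the wrong way: joint 7 was blocked, the arm drifted and is touching the head. Backing off at once along the measured force.

```bash
python3 -m creep '[{"tx":-0.02,"ty":0,"tz":-0.02,"rx":0,"ry":0,"rz":0}]'; python3 q.py
```

```text
time_s: 9.57
tool_pos: [0.5109, 0.2235, 0.232]
tool_rot: [-159.9, -18.0, -46.1]
force: [-0.5, 0.1, 0.6]
grip_width: 0.0006
t 9.575 key in tool [-0.0494  0.0129  0.1394] q [  41.9283  -17.2165  -65.1911  116.325    -8.1829   46.0099 -154.2097] rot [-159.93    -17.9999  -46.0598]
-zk in tool [ 0.1811 -0.0104  0.9834] -yk in tool [ 0.5758  0.8118 -0.0974] F along tool z [-0.1836  0.0131 -0.7922]
```

```bash
python3 -m creep '[{"tx":-0.03,"ty":0,"tz":-0.02,"rx":0,"ry":0,"rz":0},{"tx":-0.02,"ty":0,"tz":-0.01,"rx":0,"ry":0,"rz":-10}]'; python3 q.py;python3 - <<'E'
from h import *
w=env.read_camera("wrist");c=env.read_camera("side")
crop(c,130,90,230,190,3,"s5.png")
E
```

```text
time_s: 9.82
tool_pos: [0.4777, 0.251, 0.2431]
tool_rot: [-163.3, -20.2, -34.1]
force: [0.0, -0.5, -0.1]
grip_width: 0.0002
t 9.825 key in tool [-0.0112  0.0158  0.1635] q [  28.062   -17.2427  -56.5509  116.9016   -5.6272   48.6231 -148.6701] rot [-163.3117  -20.2372  -34.1374]
-zk in tool [0.2031 0.0371 0.9785] -yk in tool [ 0.4015  0.9082 -0.1177] F along tool z [0.2311 0.4433 0.0892]
```

View pics/s5.png

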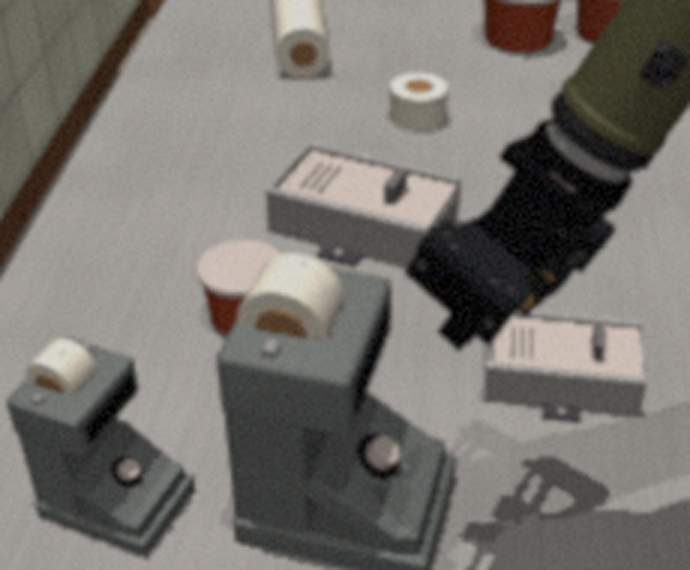

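```bash
python3 -m creep '[{"tx":0,"ty":0,"tz":-0.01,"rx":0,"ry":0,"rz":-10},{"tx":0,"ty":0,"tz":0,"rx":0,"ry":0,"rz":-10}]'; python3 q.py;python3 -m creep '[{"tx":0,"ty":0,"tz":0,"rx":0,"ry":0,"rz":-10},{"tx":0,"ty":0,"tz":0,"rx":0,"ry":0,"rz":-10},{"tx":0,"ty":0,"tz":0,"rx":0,"ry":0,"rz":-10}]'; python3 q.py
```

```text
time_s: 10.18
tool_pos: [0.4733, 0.2509, 0.2516]
tool_rot: [-171.5, -24.7, -12.9]
force: [-0.5, -0.1, 0.0]
grip_width: 0.0002
t 10.175 key in tool [-0.0157  0.0113  0.1731] q [  21.4384  -16.4417  -51.2954  116.721    -2.9207   49.7263 -131.0463] rot [-171.4903  -24.6889  -12.9207]
-zk in tool [0.1777 0.1047 0.9785] -yk in tool [ 0.0653  0.9909 -0.1179] F along tool z [-0.4049  0.1872 -0.2166]
time_s: 10.55
tool_pos: [0.4732, 0.2504, 0.2507]
tool_rot: [174.2, -25.3, 20.2]
force: [-0.6, 0.0, -0.2]
grip_width: 0.0004
t 10.55 key in tool [-0.0183  0.0017  0.1724] q [  14.6331  -14.6485  -46.1762  116.8804    0.7277   49.7966 -104.2502] rot [174.1602 -25.3154  20.2144]
-zk in tool [0.1032 0.1796 0.9783] -yk in tool [-0.4385  0.8911 -0.1173] F along tool z [-0.5422 -0.1986 -0.074 ]
```

```bash
python3 -m creep '[{"tx":0,"ty":0,"tz":0,"rx":0,"ry":0,"rz":-10},{"tx":0,"ty":0,"tz":0,"rx":0,"ry":0,"rz":-10},{"tx":0,"ty":0,"tz":0,"rx":0,"ry":0,"rz":-10},{"tx":0,"ty":0,"tz":0,"rx":0,"ry":0,"rz":-10},{"tx":0,"ty":0,"tz":0,"rx":0,"ry":0,"rz":-10}]'; python3 q.py;python3 -m creep '[{"tx":0,"ty":0,"tz":0,"rx":0,"ry":0,"rz":-10},{"tx":0,"ty":0,"tz":0,"rx":0,"ry":0,"rz":-10},{"tx":0,"ty":0,"tz":0,"rx":0,"ry":0,"rz":-10},{"tx":0,"ty":0,"tz":0,"rx":0,"ry":0,"rz":-10},{"tx":0,"ty":0,"tz":0,"rx":0,"ry":0,"rz":-10},{"tx":0,"ty":0,"tz":0,"rx":0,"ry":0,"rz":-10},{"tx":0,"ty":0,"tz":0,"rx":0,"ry":0,"rz":-10},{"tx":0,"ty":0,"tz":0,"rx":0,"ry":0,"rz":0}]'; python3 q.py
```

```text
time_s: 11.18
tool_pos: [0.4732, 0.2504, 0.2507]
tool_rot: [156.7, -11.8, 71.3]
force: [0.1, -0.8, -0.1]
grip_width: 0.0005
t 11.175 key in tool [-0.013  -0.013   0.1724] q [  5.0826 -13.0168 -38.5411 117.0759   4.7449  50.0714 -57.7994] rot [156.7368 -11.7921  71.3334]
-zk in tool [-0.0712  0.1946  0.9783] -yk in tool [-0.9644  0.2369 -0.1173] F along tool z [-0.709   0.3253  0.1365]
time_s: 12.18
tool_pos: [0.473, 0.2505, 0.2506]
tool_rot: [160.1, 16.9, 135.5]
force: [0.2, -0.5, -0.4]
grip_width: 0.0003
t 12.175 key in tool [ 0.0074 -0.0167  0.1723] q [ -5.8891 -11.9064 -29.3709 117.352    8.4251  50.4971   8.572 ] rot [160.0769  16.9405 135.5493]
-zk in tool [-0.2072  0.001   0.9783] -yk in tool [-0.5576 -0.8218 -0.1172] F along tool z [-0.3351 -0.4088  0.4548]
```

```bash
cat >> q.py <<'E'
Rd=np.c_[np.cross(yk,-zk),yk,-zk]
print("rotvec tool deg",np.degrees(Ro.from_matrix(R.T@Rd).as_rotvec()))
for s in(.06,.02):print("shift after rot to tip standoff",s,Rd.T@(K+zk*(.025+s)-p))
E
python3 q.py
```

```text
t 12.175 key in tool [ 0.0074 -0.0167  0.1723] q [ -5.8891 -11.9064 -29.3709 117.352    8.4251  50.4971   8.572 ] rot [160.0769  16.9405 135.5493]
-zk in tool [-0.2072  0.001   0.9783] -yk in tool [-0.5576 -0.8218 -0.1172] F along tool z [-0.3351 -0.4088  0.4548]
rotvec tool deg [  3.568  -11.6071 -34.6106]
shift after rot to tip standoff 0.06 [0.0449 0.0106 0.082 ]
shift after rot to tip standoff 0.02 [0.0449 0.0106 0.122 ]
```

```bash
python3 -m creep '[{"tx":0,"ty":0,"tz":0,"rx":0.9,"ry":-2.9,"rz":-8.6},{"tx":0,"ty":0,"tz":0,"rx":0.9,"ry":-2.9,"rz":-8.6},{"tx":0,"ty":0,"tz":0,"rx":0.9,"ry":-2.9,"rz":-8.7},{"tx":0,"ty":0,"tz":0,"rx":0.9,"ry":-2.9,"rz":-8.7},{"tx":0.015,"ty":0.004,"tz":0,"rx":0,"ry":0,"rz":0},{"tx":0.015,"ty":0.004,"tz":0,"rx":0,"ry":0,"rz":0},{"tx":0.015,"ty":0.003,"tz":0,"rx":0,"ry":0,"rz":0},{"tx":0,"ty":0,"tz":0,"rx":0,"ry":0,"rz":0}]';python3 q.py;python3 -m creep '[{"tx":0,"ty":0,"tz":0.02,"rx":0,"ry":0,"rz":0},{"tx":0,"ty":0,"tz":0.02,"rx":0,"ry":0,"rz":0},{"tx":0,"ty":0,"tz":0,"rx":0,"ry":0,"rz":0}]';python3 q.py
```

```text
time_s: 13.18
tool_pos: [0.4366, 0.2677, 0.2236]
tool_rot: [-179.8, 35.0, 171.6]
force: [0.3, 0.1, 0.4]
grip_width: 0.0005
t 13.175 key in tool [-0.0023 -0.0008  0.1671] q [-10.4795 -12.2285 -39.3469 123.0535  28.5387  51.0048  15.8768] rot [-179.8152   34.9699  171.5635]
-zk in tool [-0.0006 -0.0004  1.    ] -yk in tool [ 0.0052 -1.     -0.0004] F along tool z [-0.4721  0.0932 -0.1705]
rotvec tool deg [ 0.0236 -0.0316  0.2978]
shift after rot to tip standoff 0.06 [-0.0022 -0.0007  0.0821]
shift after rot to tip standoff 0.02 [-0.0022 -0.0007  0.1221]
time_s: 13.55
tool_pos: [0.4604, 0.2627, 0.1905]
tool_rot: [-179.7, 34.9, 171.5]
force: [0.4, 0.4, -0.7]
grip_width: 0.0002
t 13.55 key in tool [-0.0016  0.0007  0.126 ] q [ -8.6034  -7.3405 -40.0604 123.8953  34.1321  47.3644  11.8283] rot [-179.7465   34.8896  171.4784]
-zk in tool [-0.002   0.0016  1.    ] -yk in tool [ 0.004  -1.      0.0016] F along tool z [0.132  0.5036 0.8148]
rotvec tool deg [-0.0941 -0.1119  0.2285]
shift after rot to tip standoff 0.06 [-0.0013  0.0005  0.041 ]
shift after rot to tip standoff 0.02 [-0.0013  0.0005  0.081 ]
```

Well aligned and clear of the joint ranges. Advancing to about a 15 mm standoff, then I'll look.

```bash
python3 -m creep '[{"tx":-0.001,"ty":0,"tz":0.025,"rx":0,"ry":0,"rz":0},{"tx":0,"ty":0,"tz":0.025,"rx":0,"ry":0,"rz":0},{"tx":0,"ty":0,"tz":0.02,"rx":0,"ry":0,"rz":0},{"tx":0,"ty":0,"tz":0.01,"rx":0,"ry":0,"rz":0},{"tx":0,"ty":0,"tz":0,"rx":0,"ry":0,"rz":0}]';python3 q.py
python3 - <<'E'
from h import *
w=env.read_camera("wrist");c=env.read_camera("side")
crop(w,0,0,512,384,1.5,"w6.png");crop(c,180,140,130,150,4,"s6.png")
E
```

```text
time_s: 14.18
tool_pos: [0.5065, 0.2568, 0.1268]
tool_rot: [-179.8, 35.0, 171.6]
force: [-0.8, -0.1, 1.6]
grip_width: 0.0004
t 14.175 key in tool [ 0.0002 -0.0007  0.0472] q [ -6.822    3.5321 -39.8038 124.193   48.6337  42.1717   1.3325] rot [-179.7955   35.0056  171.5795]
-zk in tool [ 0.0001 -0.0002  1.    ] -yk in tool [ 0.0054 -1.     -0.0002] F along tool z [-0.291 -0.239 -1.692]
rotvec tool deg [0.0132 0.0042 0.3109]
shift after rot to tip standoff 0.06 [ 0.0002 -0.0007 -0.0378]
shift after rot to tip standoff 0.02 [ 0.0002 -0.0007  0.0022]
```

View pics/w6.png

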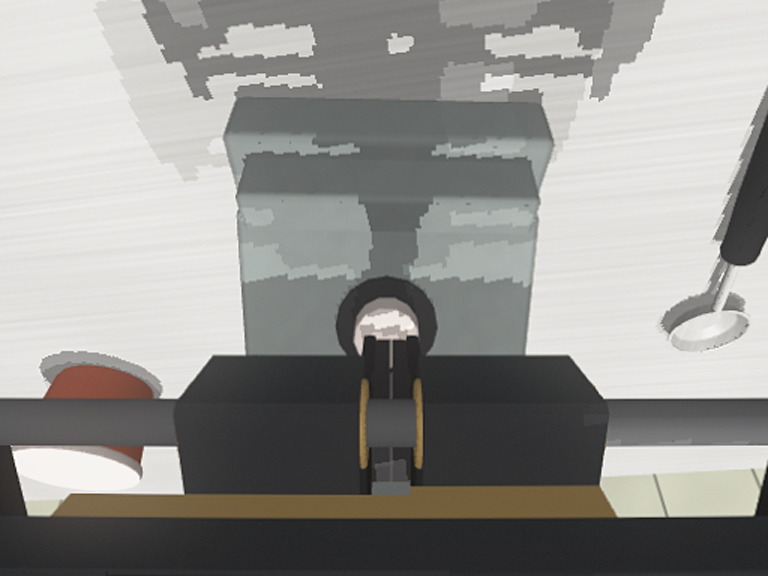

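View pics/s6.png

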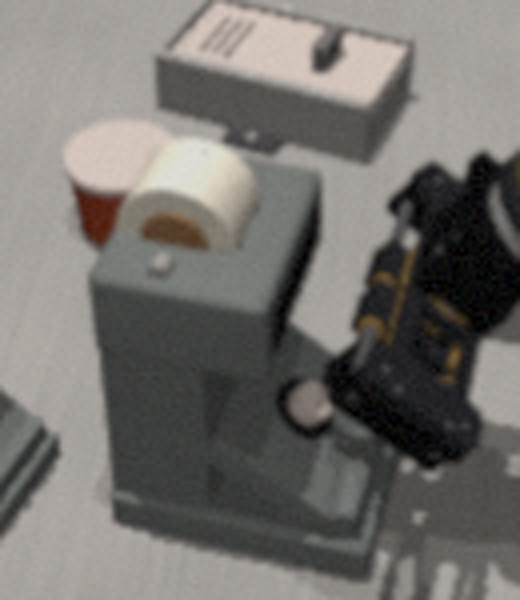

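Wrist view: key at (387,325) directly ahead of the fingertips (391,340). Side view: the lid is still home. Now I'll feel for contact.

```bash
python3 -m creep '[{"tx":0,"ty":0,"tz":0.01,"rx":0,"ry":0,"rz":0},{"tx":0,"ty":0,"tz":0.007,"rx":0,"ry":0,"rz":0},{"tx":0,"ty":0,"tz":0,"rx":0,"ry":0,"rz":0}]'>/dev/null;python3 q.py|sed -n 1,2p
for i in 1; do python3 -m creep '[{"tx":0,"ty":0,"tz":0.003,"rx":0,"ry":0,"rz":0},{"tx":0,"ty":0,"tz":0,"rx":0,"ry":0,"rz":0}]'>/dev/null;python3 q.py|sed -n 1,2p;done
python3 -m creep '[{"tx":0,"ty":0,"tz":0.002,"rx":0,"ry":0,"rz":0},{"tx":0,"ty":0,"tz":0,"rx":0,"ry":0,"rz":0}]'>/dev/null;python3 q.py|sed -n 1,2p
```

```text
t 14.65 key in tool [-0.0004 -0.0003  0.0296] q [ -6.9349   6.0013 -39.1422 124.1063  52.0509  41.3635  -1.1021] rot [-179.7397   34.9655  171.6225]
-zk in tool [-0.0006  0.0003  1.    ] -yk in tool [ 0.006  -1.      0.0003] F along tool z [-1.038  -0.2105 -0.3808]
t 14.9 key in tool [ 0.     -0.0007  0.0271] q [ -6.9737   6.3675 -39.035  124.0584  52.6277  41.2331  -1.5156] rot [-179.7793   35.0209  171.6262]
-zk in tool [ 0.0003 -0.0004  1.    ] -yk in tool [ 0.0061 -1.     -0.0004] F along tool z [-0.2413 -0.247  -0.115 ]
t 15.15 key in tool [ 0.0002 -0.001   0.0253] q [ -7.0075   6.63   -38.9523 124.0221  53.0183  41.1456  -1.7931] rot [-179.8019   35.046   171.6309]
-zk in tool [ 0.0008 -0.0009  1.    ] -yk in tool [ 0.0062 -1.     -0.0009] F along tool z [-0.4333 -0.284  -0.8925]
```

```bash
python3 -m creep '[{"tx":0,"ty":0,"tz":0.002,"rx":0,"ry":0,"rz":0},{"tx":0,"ty":0,"tz":0,"rx":0,"ry":0,"rz":0}]'>/dev/null;python3 q.py|sed -n 1,2p
python3 -m creep '[{"tx":0,"ty":0,"tz":0.002,"rx":0,"ry":0,"rz":0},{"tx":0,"ty":0,"tz":0,"rx":0,"ry":0,"rz":0}]'>/dev/null;python3 q.py|sed -n 1,2p
python3 -m creep '[{"tx":0,"ty":0,"tz":0.0015,"rx":0,"ry":0,"rz":0},{"tx":0,"ty":0,"tz":0,"rx":0,"ry":0,"rz":0}]'>/dev/null;python3 q.py|sed -n 1,2p
```

```text
t 15.4 key in tool [ 0.0003 -0.001   0.0233] q [ -7.0364   6.917  -38.8492 123.9973  53.4182  41.0543  -2.0723] rot [-179.803    35.0465  171.6312]
-zk in tool [ 0.0008 -0.0009  1.    ] -yk in tool [ 0.0062 -1.     -0.0009] F along tool z [-0.4213 -1.1717 -1.5264]
t 15.65 key in tool [ 0.0003 -0.001   0.0212] q [ -7.066    7.2039 -38.7494 123.9718  53.8126  40.967   -2.3462] rot [-179.8004   35.0434  171.6373]
-zk in tool [ 0.0007 -0.0009  1.    ] -yk in tool [ 0.0062 -1.     -0.0009] F along tool z [-0.127   0.1455 -2.5858]
t 15.9 key in tool [ 0.0003 -0.001   0.0197] q [ -7.0884   7.411  -38.6705 123.9526  54.0987  40.9067  -2.5526] rot [-179.801    35.0423  171.6272]
-zk in tool [ 0.0007 -0.0008  1.    ] -yk in tool [ 0.0061 -1.     -0.0008] F along tool z [-0.2015  0.0025 -3.7137]
```

```bash
python3 -m creep '[{"tx":0,"ty":0,"tz":0.001,"rx":0,"ry":0,"rz":0},{"tx":0,"ty":0,"tz":0,"rx":0,"ry":0,"rz":0}]'>/dev/null;python3 q.py|sed -n 1,2p
python3 -m creep '[{"tx":0,"ty":0,"tz":0.0005,"rx":0,"ry":0,"rz":0},{"tx":0,"ty":0,"tz":0,"rx":0,"ry":0,"rz":0}]'>/dev/null;python3 q.py|sed -n 1,2p
```

```text
t 16.15 key in tool [ 0.0003 -0.001   0.0192] q [ -7.1188   7.5072 -38.6603 123.9408  54.2676  40.9381  -2.6949] rot [-179.7636   35.069   171.6413]
-zk in tool [ 0.0012 -0.0003  1.    ] -yk in tool [ 0.0063 -1.     -0.0003] F along tool z [ -0.0097  -2.0582 -10.2171]
t 16.4 key in tool [ 0.0003 -0.001   0.0188] q [ -7.1297   7.5654 -38.6389 123.9384  54.363   40.9252  -2.7647] rot [-179.7576   35.0767  171.6453]
-zk in tool [ 0.0013 -0.0002  1.    ] -yk in tool [ 0.0064 -1.     -0.0002] F along tool z [  0.7781  -1.9681 -10.5918]
```

Force jumped from 3.7 to 10 N, so this is the halfway stop. I'll ease back slightly and hold for about a second.

```bash
python3 -m creep '[{"tx":0,"ty":0,"tz":-0.0005,"rx":0,"ry":0,"rz":0},{"tx":0,"ty":0,"tz":0,"rx":0,"ry":0,"rz":0},{"tx":0,"ty":0,"tz":0,"rx":0,"ry":0,"rz":0},{"tx":0,"ty":0,"tz":0,"rx":0,"ry":0,"rz":0},{"tx":0,"ty":0,"tz":0,"rx":0,"ry":0,"rz":0},{"tx":0,"ty":0,"tz":0,"rx":0,"ry":0,"rz":0},{"tx":0,"ty":0,"tz":0,"rx":0,"ry":0,"rz":0},{"tx":0,"ty":0,"tz":0,"rx":0,"ry":0,"rz":0},{"tx":0,"ty":0,"tz":0,"rx":0,"ry":0,"rz":0}]'>/dev/null;python3 q.py|sed -n 1,2p
python3 -m creep '[{"tx":0,"ty":0,"tz":0.003,"rx":0,"ry":0,"rz":0},{"tx":0,"ty":0,"tz":0.003,"rx":0,"ry":0,"rz":0},{"tx":0,"ty":0,"tz":0,"rx":0,"ry":0,"rz":0}]'>/dev/null;python3 q.py|sed -n 1,2p
python3 -m creep '[{"tx":0,"ty":0,"tz":0.0015,"rx":0,"ry":0,"rz":0},{"tx":0,"ty":0,"tz":0,"rx":0,"ry":0,"rz":0},{"tx":0,"ty":0,"tz":0,"rx":0,"ry":0,"rz":0}]'>/dev/null;python3 q.py|sed -n 1,2p
```

```text
t 17.525 key in tool [ 0.0003 -0.001   0.0193] q [ -7.1211   7.492  -38.6642 123.9451  54.2638  40.9411  -2.6921] rot [-179.7617   35.0785  171.6471]
-zk in tool [ 0.0013 -0.0003  1.    ] -yk in tool [ 0.0064 -1.     -0.0003] F along tool z [-0.0482 -1.4022 -9.0556]
t 17.9 key in tool [ 0.0003 -0.001   0.0134] q [ -7.2316   8.3261 -38.3632 123.8585  55.4279  40.7366  -3.5207] rot [-179.7316   35.0857  171.6557]
-zk in tool [0.0015 0.0001 1.    ] -yk in tool [ 0.0065 -1.      0.0001] F along tool z [  0.0511  -1.6011 -12.1081]
t 18.275 key in tool [ 0.0003 -0.001   0.013 ] q [ -7.287    8.4243 -38.3683 123.8441  55.6515  40.8269  -3.7229] rot [-179.6562   35.1512  171.6855]
-zk in tool [0.0026 0.0011 1.    ] -yk in tool [ 0.0069 -1.      0.0011] F along tool z [  1.9582  -5.5607 -26.4477]
```

Bottomed at 26 N, 6.2 mm past the halfway stop. Releasing and backing out along the key axis.

```bash
python3 -m creep '[{"tx":0,"ty":0,"tz":-0.01,"rx":0,"ry":0,"rz":0},{"tx":0,"ty":0,"tz":-0.02,"rx":0,"ry":0,"rz":0},{"tx":0,"ty":0,"tz":-0.03,"rx":0,"ry":0,"rz":0},{"tx":0,"ty":0,"tz":-0.03,"rx":0,"ry":0,"rz":0},{"tx":0,"ty":0,"tz":-0.02,"rx":0,"ry":0,"rz":0},{"tx":0,"ty":0,"tz":0,"rx":0,"ry":0,"rz":0},{"tx":0,"ty":0,"tz":0,"rx":0,"ry":0,"rz":0}]'
python3 - <<'E'
from h import *
w=env.read_camera("wrist");c=env.read_camera("scene");s=env.read_camera("side")
crop(s,130,90,230,190,3,"s7.png");crop(c,130,50,250,190,3,"c7.png");crop(c,130,200,200,184,3,"c7b.png")
a=cv2.cvtColor(c["pixels"],cv2.COLOR_RGB2BGR);b=cv2.imread("pics/scene0.png")
d=cv2.absdiff(a,b).max(2)
for n,(x,y) in dict(tub=(210,192),roll=(260,76),spoon=(258,361)).items():
    r=d[y-20:y+20,x-45:x+45] if n=="spoon" else d[y-20:y+20,x-20:x+20]; print(n,(r>40).sum(), r.max())
E
```

```text
time_s: 19.15
tool_pos: [0.4645, 0.2625, 0.1864]
tool_rot: [-179.7, 35.0, 171.6]
force: [0.4, 0.4, -0.4]
grip_width: 0.0005
tub 0 19
roll 0 20
spoon 0 18
```

View pics/s7.png

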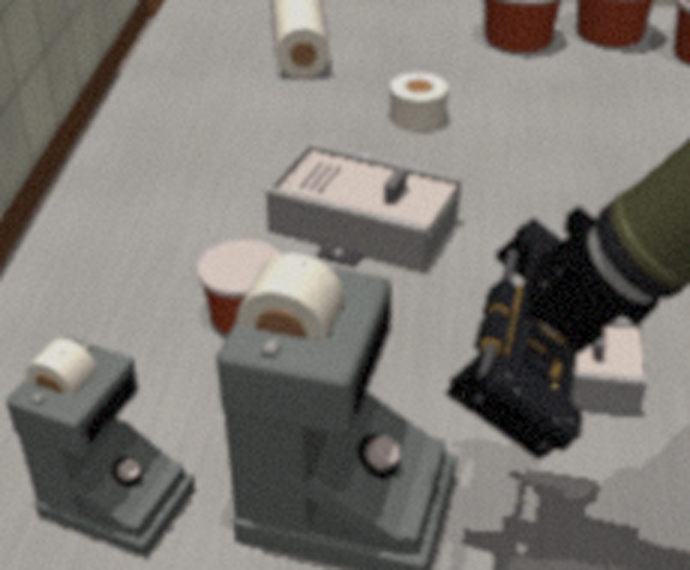

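View pics/c7.png

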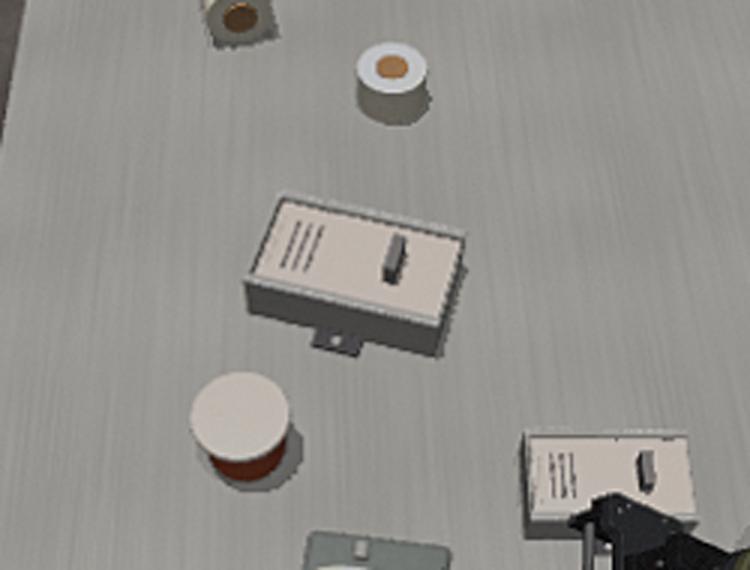

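Both pictures show the lid shut flush, at (355,260) in the scene crop. The key is back up at (381,454) in the side crop, and the gripper is clear. Tub, roll and spoon are unchanged from the first image. Handing in.

```bash
python3 -c "
from cell import env
print(env.sign_off())"
```

```text
the job is handed in; nothing more can be done
None
```

The lid is home and the label key was pressed in two stages, but the gripper hit the labeller's head once on the way. The job was handed in at about 19 s and no verdict was reported.

- **Lid:** I pushed the larger case's lid by its rib. The force peaked at about 10 N at the ridge, then the lid stopped firmly, with no movement at about 15 N. The pictures show it flush at both ends.
- **Key:** I pressed it along its own axis. The force jumped from 3.7 N to 10 N at the halfway stop. I held there for about 1.4 s, then pressed another 6.2 mm to a firm bottom (26 N) and let go. In the last picture the key is back up.
- **Last checks:** the scene picture shows no change around the tub, roll or spoon, the gripper is clear of everything, and the force reads about zero.
- **What went wrong:** before the key press I turned the hand the wrong way while joint 7 was at its limit. The arm drifted into the front of the labeller's head and the wrist briefly read about 55 N. I took the contact to be the closed fingertips, from the tool position, but I did not see it in a picture. If it was the gripper's body, it would have broken the 40 N limit. I backed off at once, nothing looked moved, and I turned the hand the other way.

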